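# Start the clamp knob cleanly and lean the soldering board on its reflector stand

### The job

Set up the heat reflector. The stop on the steel stand is already pushed to the right slope, but its wing knob only sits on the end of its thread: turn the knob backwards (anticlockwise from above) until it drops into the start of the thread, then forwards until it clamps the stop firmly, without shifting the stop. Then take the pale soldering board from the wooden rack and lean it in the middle of the stand, foot against the stop and back on the two posts, let go, and leave the charcoal block, the spirit lamp and the clear canister where they are.

Things in the scene. Friction and masses are not known exactly. Their poses are not given: they have to be found in the camera images.
- stand: Fixed steel reflector stand. Origin: underside of its base plate; +x from the knob to the posts, +y across, z up. Base plate 190 x 176 mm (x -100 to 90), top face at z = 10 mm. Two back posts, 10 mm dia., at x = 45, y = +-55 end in black balls of 7 mm radius centred at z = 68; a thin tie bar joins them at z = 28. The knob's stud is at x = -64, y = 0. Guide bars at y = +-26.5, tops at 18
- posts_mid (a point): half-way between the centres of the two black ball ends (7 mm radius) of the back posts, on which the board's back leans; 68 mm above the stand's underside, nothing between the balls
- stop (a joint): position (m) of the sliding aluminium stop along the stand's +x: a slotted tongue 6 mm thick lying on the base plate under the knob, with a cross fence 130 mm long (along y), 6 mm thick and 16 mm high at its +x end. Larger = nearer the posts = steeper board. It slides at a touch (0.3 N) until the knob clamps it
- stop_face (a point): on the fence's +x face, against which the board's foot rests: middle of its length, 8 mm above the base plate; its axes are the stand's
- knob (a joint): angle (rad) of the black wing knob about its upright stud, positive = backwards (anticlockwise from above). Starts at -1.4 to -0.6, its thread riding on top of the stud's. The thread ends pass between -0.3 and 0: the knob, let go, then drops (the click). Screwed forwards from there, the washer meets the stop near -1.35; it stops dead, fully clamped, at -2.65
- knob_lift (a joint): height (m) of the knob's washer above the stop's tongue: 0.0055 to 0.0068 at the start (rising 1 mm a radian as it is turned back), about 0.0015 just after the drop, 0 when clamped. The knob (0.16 kg) falls by its own weight when free; a keeper stops it at 0.0095
- stud (a point): on the stud's axis at the height of the tongue's top. Single right-hand round thread, pitch 6 mm (0.95 mm a radian), all but hidden in the knob. The knob turns easily (under 0.06 N m) until it stops dead and stays where it is left. Turned forwards without the drop it does not reach the stop
- knob_grip (a point): point on the knob's axis at which to grip the wing, 10 mm below its top; turns with the knob, its x axis along the wing. Wing 70 mm long (x), 13 mm thick (15.6 mm at its rounded ends), 33 mm high. Below it is the round hub, 35 mm dia., its flat top 20 mm below this point, and under that the washer, 45 mm dia., its underside 43 mm below this point
- rack: Fixed wooden board rack, base 128 (x) x 120 (y) x 12 mm. Two slots along its y, centred at x = -30 and +30 mm, 24 mm wide, between partitions 7 mm thick whose tops are at z = 46. One slot holds the soldering board, the other the charcoal block, either way round
- board: Pale scorched ceramic-fibre soldering board, 89 x 148 x 17.5 mm, 0.22-0.37 kg, on a long edge in the rack. Origin: centre of one broad face; own x axis points up (the 89 mm height), y runs along the 148 mm length, z out of the origin's face into the board, so the middle is 8.8 mm along z. Take it across its thickness at the middle of the top edge
- board_foot (a point): middle of the board's lower edge face (half-way through its thickness), 44.3 mm below the board's middle; axes as the board's
- charcoal: Black charcoal soldering block, 68 high x 140 long x 17.5 mm, standing in the rack's other slot; leave it there. Origin: centre of one broad face
- lamp: Spirit lamp, 74 mm dia., 182 mm high, loose; origin under its foot. Leave it standing
- canister: Clear screw canister, 45 mm dia., 101 mm high, loose; origin under its foot. Leave it standing

How it is judged:
By the outcome, as a careful person would: the job done as asked, in the order asked, and still so for the second after the job is handed in, with the robot touching nothing.
It also fails if it takes over 67 s, if anything falls off the work surface, if the arm or the gripper's body presses on something with over 40 N, if the wrist force passes 120 N, or if a joint passes its speed limit or range.

### The arm

A 6-joint arm with a two-finger parallel gripper is mounted at the origin on a cart in front of the work surface, level with it; the furniture and walls round the work are solid. World frame = base frame: x ahead of the robot, y to its left, z up, the work surface at z = 0. Lengths are in mm, angles in rad, forces in N, time in s.
With the tool pointing down it reaches from about 350 to 875 mm from the base axis. Payload 4.2 kg.
Tool frame: the origin (TCP) lies midway between the tips of the shut fingers; the grasp point (between the pads) lies 19 mm behind it; z points along the fingers, y is the line along which they close (so a half turn about z gives the same grasp; the last joint's range is limited). The gripper opens to 85 mm and grips with 20 to 120 N. Pads are 22 mm wide; open, the fingers measure 114 mm over their backs; the gripper's body (76 mm by 85 mm) begins 54 mm behind the grasp point. The pads swing forward as they close: fully open they stand 13 mm farther back than shut.
Start: joints at [-0.878, 0.385, 0.008, 0, -1.194, -0.259], TCP at [262.713, -567.081, 231.312] pointing down, gripper open.
Joint ranges: [-3.14, 3.14], [-1.21, 2.06], [-1.07, 1.41], [-3.16, 2.05], [-2.99, -0.16], [-3.1, 3.1]. Speed limits (rad/s): [2.79, 2.79, 3.14, 3.14, 3.14, 3.14].

### API

Orientations are given as a unit quaternion [x, y, z, w].
In Python, from bench import * gives the robot as it stands.
- The arm moves only by the tool drive_tool, never from a script. Its argument "plan" is a list that holds one entry, the list of rows, each a list of 5 numbers: the closure, from -1 (fully open) to 1 (shut), then the shift along the world's x, y, z in mm, then the turn about the world's z in degrees. A call has 1 to 20 rows; each row shifts and turns the commanded pose from where the row before left it; what a row does not reach is not made up. A row lasts 1/12 s, in which the tool goes at most 41.7 mm and 7.16 degrees, less where a joint would pass 70% of its speed; a pose out of reach is approached as far as the arm can. A call is refused whole if a number of a shift passes 41.7 or a number of a turn 7.16, either way. A call with a gripper value outside its range is refused whole. The fingers move at their own pace and stop on an object; the grip force is fixed at half the most. Time passes only in rows, so rows that do not move let the fingers close. It gives the time, the measured TCP pose, the force, the opening and the grip force at its end, in the units of the state.
- read_state(): the state, without advancing time (a new reading comes with each control period).
- get_image(name): name is "side" or "top"; returns (picture, depth): 400x640x3 uint8, red, green, blue; 400x640 float32, mm along the optical axis (not along the pixel's ray), 0 where there is no reading.
- camera_model(name): a dict with "fx", "fy", "cx", "cy" (pixels), "R" (3x3) and "t" (3): a world point X has camera coordinates R X + t. Camera axes: x right, y down, z forward; pixel columns grow to the right and rows downward; lengths in mm; the calibration is good to about 2 mm. A picture is of the moment at which its call begins. camera_model takes no time and is no camera call.
- job_done(): hands the job in; it is judged then, once.
The state is a dict: "clock": time; "joints": joint angles; "joint_vel": joint speeds; "joint_efforts": joint torques, N m; "position": TCP position; "ee_rot": TCP orientation; "contact_force": force on the tool from outside, world axes, zero at the start; "wrist_torque": the same for the moment, N m; "gripper_width": finger opening in mm; "grasp_force": force on a finger pad.
Only numpy, scipy, OpenCV 4.12 (cv2) and the standard library are available. Lean on these libraries where they do the work, as an engineer would, in place of code of your own. Each camera call takes 0.05 s, during which the arm holds its last target. There are 200 camera calls.

## Working session

There is one attempt and no reset: what is moved stays moved. The work goes in short steps, Python scripts to look and compute and a tool call to move; the robot and the scene stay as the last step left them, time stands still between calls to the robot, and variables do not carry over. Pictures are saved under pics/ and viewed, at most 10 in all, crops included, and the job is handed in when it is done.

Besides the shell and the picture viewer there is one more tool, called after ">>>" as a command line: name --argument value ..., lists and objects as JSON in quotes. drive_tool: Moves the arm, as the interface text tells. Its arguments: {"type":"object","properties":{"plan":{"type":"array"}},"required":["plan"]}

```bash
ls; mkdir -p pics; cat > h.py <<'E'
from bench import *
import numpy as np, cv2
def snap(n):
    im,d=get_image(n); np.savez(f'{n}.npz',im=im,d=d); return im,d
def world(n,d):
    c=camera_model(n); v,u=np.mgrid[0:400,0:640]
    P=np.stack([(u-c['cx'])/c['fx']*d,(v-c['cy'])/c['fy']*d,d],-1)
    return (P-np.array(c['t']))@np.array(c['R'])
E
python3 - <<'E'
from h import *
for n in ('side','top'):
    im,d=snap(n); cv2.imwrite(f'pics/{n}0.png',im[...,::-1]); c=camera_model(n); print(n,c)
print(read_state())
E
```

```text
pics
side {'fx': 494.81283254340144, 'fy': 494.81283254340144, 'cx': 323.2839044714377, 'cy': 194.0065327048831, 'R': array([[-0.99704569, -0.07663772, -0.00515353],
       [-0.0288708 ,  0.43608814, -0.89944072],
       [ 0.07117848, -0.89663471, -0.43701239]]), 't': array([ 561.70163076,   85.10357664, 1125.22503444])}
top {'fx': 368.9686414213818, 'fy': 368.9686414213818, 'cx': 319.2129445470906, 'cy': 198.69808609478793, 'R': array([[-0.01402547, -0.99986585, -0.00846035],
       [-0.99780606,  0.01454309, -0.06458768],
       [ 0.06470205,  0.00753591, -0.99787617]]), 't': array([ 30.44894924, 559.44365619, 999.21064291])}
{'clock': 0.1, 'joints': array([-8.78418239e-01,  3.85487815e-01,  6.75553143e-03, -4.09508133e-04,
       -1.19399463e+00, -2.58577601e-01]), 'joint_vel': array([-0.0005097 , -0.00103732,  0.0039631 ,  0.00058192, -0.00126006,
       -0.00069061]), 'joint_efforts': array([-5.75175745e-04, -3.93319988e+01,  1.88929868e+01,  4.19800535e+00,
       -2.64692688e-03,  2.00260992e-06]), 'position': array([ 262.47990085, -566.63942106,  230.32710504]), 'ee_rot': array([-2.15129677e-01,  9.76584996e-01,  9.45338421e-04, -2.72670523e-04]), 'contact_force': array([ 1.0810512 , -0.48194029,  0.27266206]), 'wrist_torque': array([-0.01476167, -0.0187668 ,  0.02791054]), 'grasp_force': 0.0, 'gripper_width': 85.12577974888738}
```

View pics/side0.png

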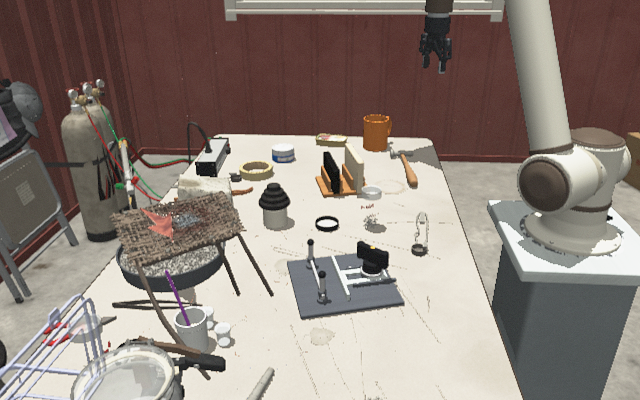

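View pics/top0.png

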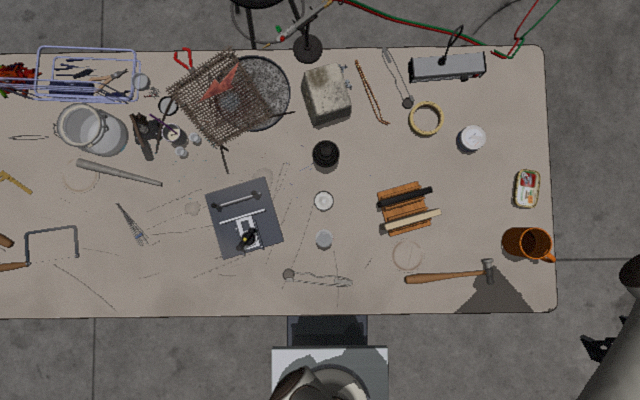

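The side view shows the stand at about (345,282), with its knob at (372,258) and balls at (310,243) and (322,300). The rack is at (340,180), with the pale board at (353,165). In the top view the stand is at (245,218), the knob at (247,238), the rack at (407,208), the board at (412,220) and the charcoal at (405,197).

```bash
python3 - <<'E'
from h import *
S=np.load('side.npz');T=np.load('top.npz')
def crop(im,x0,y0,w,h,k): return cv2.resize(im[y0:y0+h,x0:x0+w,::-1],None,fx=k,fy=k,interpolation=cv2.INTER_CUBIC)
a=crop(T['im'],195,165,100,100,4); b=crop(S['im'],280,225,130,100,3); c=crop(T['im'],365,170,90,75,4)
cv=np.zeros((600,800,3),np.uint8); cv[:400,:400]=a; cv[:300,400:790]=b; cv[300:600,400:760]=c
cv2.imwrite('pics/z0.png',cv)
PT=world('top',T['d']);PS=world('side',S['d'])
for P,n in((PT,'top'),(PS,'side')):
  print(n)
  def reg(name,x0,x1,y0,y1,z0,z1):
    m=(P[...,0]>x0)&(P[...,0]<x1)&(P[...,1]>y0)&(P[...,1]<y1)&(P[...,2]>z0)&(P[...,2]<z1)
    q=P[m]
    if len(q)<4: print(name,len(q));return
    r=cv2.minAreaRect(q[:,:2].astype(np.float32)); print(name,len(q),q.mean(0).round(1),'rect',np.round(r[0],1),np.round(r[1],1),round(r[2],1),'z',np.percentile(q[:,2],[5,50,95]).round(1))
  v,u=(218,245) if n=='top' else (282,345)
  print(P[v,u],P[(220,412) if n=='top' else (165,353)])
  C=P[(238,247) if n=='top' else (258,372)]; print('knob px',C)
  for z0,z1 in((5,14),(40,100)):
    reg(f'stand {z0}',C[0]-80,C[0]+180,C[1]-140,C[1]+140,z0,z1)
  B=P[(220,412) if n=='top' else (165,353)]
  for z0,z1 in((5,30),(38,52),(55,76),(85,115)): reg(f'rack {z0}',B[0]-70,B[0]+120,B[1]-100,B[1]+100,z0,z1)
E
```

```text
top
[509.61439849 228.24791437  14.53146236] [ 497.31014485 -211.24576888  100.12425327]
knob px [456.9148487  210.27327622  75.83787773]
stand 5 3361 [517.  232.9   9.6] rect [497.4 211.4] [253.3 214.5] 14.9 z [ 6.6  9.6 12.7]
stand 40 286 [476.2 221.5  65.2] rect [515.5 220.3] [143.2 118.5] 31.0 z [43.7 72.2 76.8]
rack 5 948 [ 532.2 -207.1   11.7] rect [ 531.  -201.6] [140.  143.3] 18.6 z [ 8.  11.3 16.1]
rack 38 455 [ 530.  -209.5   44.3] rect [ 528.2 -202.2] [ 97.8 139.1] 15.1 z [40.8 44.4 47.5]
rack 55 67 [ 533.8 -190.    69.6] rect [ 535.2 -205.6] [ 72.6 155.8] 19.7 z [57.  73.2 75.8]
rack 85 408 [ 500.5 -212.6   98.9] rect [ 500.4 -213.6] [ 17.3 147.2] 15.2 z [ 95.4  99.2 102.2]
side
[503.22805608 246.49700698  13.26819162] [ 499.21379284 -183.95277505   73.70905283]
knob px [453.7843187  224.88856678  55.1068554 ]
stand 5 4225 [514.6 254.6   8.1] rect [508.3 233.4] [195.2 179.7] 15.6 z [ 6.   7.8 12.3]
stand 40 798 [476.6 230.4  59.1] rect [496.7 231.6] [140.3 121.4] 16.2 z [42.4 59.9 73.6]
rack 5 541 [ 538.1 -177.3   15. ] rect [ 527.3 -198.1] [128.6 136.7] 13.1 z [ 6.9 11.6 28.7]
rack 38 290 [ 529.6 -186.    43.5] rect [ 526.7 -198.5] [ 97.6 140.7] 16.0 z [38.6 43.  50.8]
rack 55 277 [ 525.7 -181.5   65.9] rect [ 527.8 -202.2] [ 77.3 153. ] 15.8 z [56.1 65.8 75.4]
rack 85 208 [ 497.4 -198.5   94.6] rect [ 498.  -209.8] [ 18.5 146.8] 15.1 z [86.4 96.3 98.7]
```

View pics/z0.png

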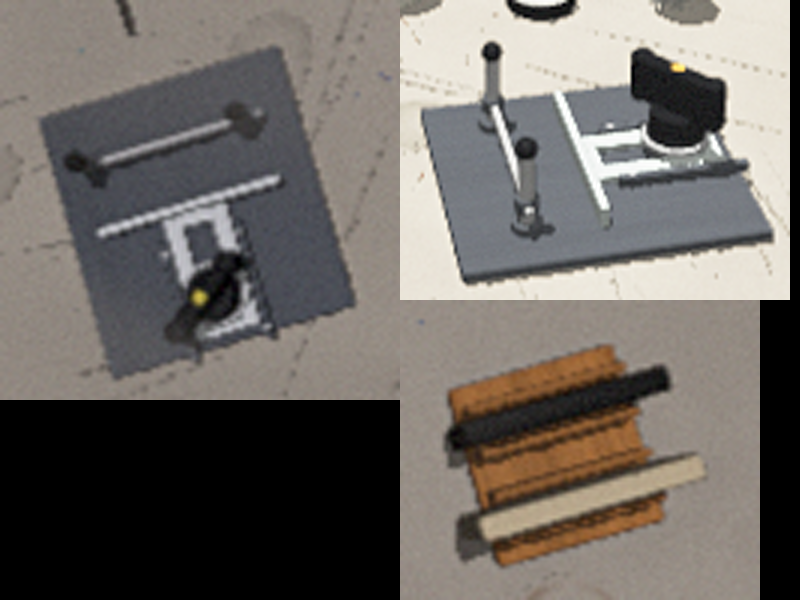

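The crops show the wing from about (180,332) to (232,262), i.e. about -37° in the world, and the stand yawed about +16°. The fence runs from (100,233) to (280,180), and the board is the near one in the rack. Next I'll get exact fits.

```bash
cat >> h.py <<'E'
def rect(q,ang=None):
    r=cv2.minAreaRect(q[:,:2].astype(np.float32)); return np.round(r[0],1),np.round(r[1],1),round(r[2],1)
def sel(P,c,r,z0,z1):
    m=(np.hypot(P[...,0]-c[0],P[...,1]-c[1])<r)&(P[...,2]>z0)&(P[...,2]<z1); return P[m]
E
python3 - <<'E'
from h import *
for n in('top','side'):
    L=np.load(n+'.npz'); im=L['im'].astype(int); P=world(n,L['d'])
    print(n)
    q=sel(P,(455,218),50,66,85); print(' wing',len(q),rect(q),np.percentile(q[:,2],[50,90]).round(1), q.mean(0).round(1))
    q=sel(P,(455,218),50,48,85); print(' wing',len(q),rect(q))
    for c in((546,304),(580,198)):
        pass
    m=(P[...,2]>45)&(P[...,2]<85)&(P[...,0]>510)&(P[...,0]<620)&(P[...,1]>130)&(P[...,1]<340)
    k,lab,st,ce=cv2.connectedComponentsWithStats(m.astype(np.uint8))
    for i in range(1,k):
        if st[i,4]>5:
            q=P[lab==i]; h=q[q[:,2]>q[:,2].max()-5]; print(' ball',st[i,4],ce[i].round(1),q.mean(0).round(1),'ztop',q[:,2].max().round(1),h.mean(0).round(1))
    # fence: bright, z 20-32
    m=(im.min(-1)>130)&(P[...,2]>17)&(P[...,2]<34)&(P[...,0]>450)&(P[...,0]<580)&(P[...,1]>140)&(P[...,1]<320)
    q=P[m]; print(' fence',len(q),rect(q),np.percentile(q[:,2],[10,50,90]).round(1))
    v=np.array([-np.sin(np.radians(16)),np.cos(np.radians(16))])
    # base plate: dark-blueish pixels z<15
    m=(np.abs(P[...,2]-10)<5)&(im.max(-1)<115)&(P[...,0]>380)&(P[...,0]<640)&(P[...,1]>100)&(P[...,1]<360)
    m=cv2.morphologyEx(m.astype(np.uint8),cv2.MORPH_OPEN,np.ones((3,3)))>0
    q=P[m]; print(' base',len(q),rect(q),np.median(q[:,2]).round(1))
E
```

```text
top
 wing 144 (array([455.5, 215.6]), array([15.6, 68.1]), 53.4) [74.5 76.8] [455.2 215.7  74.4]
 wing 172 (array([455.5, 215.6]), array([15.6, 68.1]), 53.4)
 ball 25 [253.6 192.6] [575.1 193.9  70.2] ztop 74.9 [575.2 194.5  72.8]
 ball 28 [214.1 205. ] [544.2 298.4  67.4] ztop 74.9 [544.  299.   72.3]
 fence 169 (array([521.6, 237.5]), array([116.9, 112.4]), 74.6) [17.7 26.2 30.9]
 base 3265 (array([512.1, 233.1]), array([189.9, 176.6]), 16.3) 9.6
side
 wing 220 (array([454.5, 218.1]), array([15.2, 70.6]), 52.4) [71.7 74. ] [452.9 221.   71.2]
 wing 479 (array([454.4, 218.5]), array([15.6, 71.3]), 52.4)
 ball 74 [310.3 245.4] [573.2 197.9  61. ] ztop 73.1 [573.  197.4  71. ]
 ball 84 [321.8 277.5] [542.3 303.7  62.4] ztop 73.7 [542.4 302.6  71.2]
 fence 282 (array([508.8, 231.9]), array([109.3, 131.1]), 16.7) [21.3 24.3 29.3]
 base 173 (array([507.8, 263.9]), array([112.5, 155.9]), 71.2) 10.1
```

>>> drive_tool --plan '[[[-1,9.6,39.2,0,5.9],[-1,9.6,39.2,0,5.9],[-1,9.6,39.2,0,5.9],[-1,9.6,39.2,0,5.9],[-1,9.6,39.2,0,5.9],[-1,9.6,39.2,0,5.9],[-1,9.6,39.2,0,5.9],[-1,9.6,39.2,0,5.9],[-1,9.6,39.2,0,5.9],[-1,9.6,39.2,0,5.9],[-1,9.6,39.2,0,5.9],[-1,9.6,39.2,0,5.9],[-1,9.6,39.2,0,5.9],[-1,9.6,39.2,0,5.9],[-1,9.6,39.2,0,5.9],[-1,9.6,39.2,0,5.9],[-1,9.6,39.2,0,5.9],[-1,9.6,39.2,0,5.9],[-1,9.6,39.2,0,5.9],[-1,9.6,39.2,0,5.9]]]'

```text
clock: 1.77
position: [454.4, 218.9, 231.1]
ee_rot: [0.949, -0.316, -0.0, 0.0]
contact_force: [-0.0, -0.0, 0.0]
gripper_width: 85.5
grasp_force: 0.0
```

```bash
cat >> h.py <<'E'
def st():
    s=read_state(); q=s['ee_rot']; yaw=np.degrees(np.arctan2(2*(q[0]*q[1]+q[2]*q[3]),1-2*(q[1]**2+q[2]**2)))
    print('t',round(s['clock'],2),'p',np.round(s['position'],1),'yaw',yaw.round(1),'w',round(s['gripper_width'],1),'gf',round(s['grasp_force'],1),'F',np.round(s['contact_force'],1),'M',np.round(s['wrist_torque'],2),'j',np.round(s['joints'],2))
E
python3 - <<'E'
from h import *
st()
# fence in stand frame (stud origin at -64,0)
a=np.radians(16.4); ex=np.array([np.cos(a),np.sin(a)]); ey=np.array([-ex[1],ex[0]])
for n in('top','side'):
    L=np.load(n+'.npz'); im=L['im'].astype(int); P=world(n,L['d'])
    d=P[...,:2]-np.array([455,217]); X=d@ex-64; Y=d@ey
    m=(im.min(-1)>140)&(P[...,2]>12)&(P[...,2]<34)&(abs(Y)<66)&(abs(Y)>30)&(X>-60)&(X<38)
    print(n,m.sum(),np.percentile(X[m],[2,10,50,90,98]).round(1),np.percentile(P[...,2][m],[10,50,90]).round(1),Y[m].min(),Y[m].max())
E
```

```text
t 1.77 p [454.4 218.9 231.1] yaw -36.8 w 85.5 gf 0.0 F [-0. -0.  0.] M [-0.06 -0.13  0.01] j [ 0.77  0.18 -0.28 -0.   -1.11  0.16]
top 42 [-3.  -2.5 -0.8  1.   1.2] [23.9 26.1 27.5] -63.661569823011114 62.44939740658522
side 74 [-5.4 -4.5 -1.8  0.3  0.6] [21.4 23.5 24.6] -62.48827117178623 64.74623412528157
```

>>> drive_tool --plan '[[[-1,0.3,-0.9,-38,0],[-1,0.3,-0.9,-38,0],[-0.5,0,0,-38,0],[-0.2,0,0,-38,0],[0.1,0,0,-16,0],[0.3,0,0,-11,0],[0.4,0,0,-4,0],[0.4,0,0,0,0]]]'

```text
clock: 2.43
position: [454.7, 214.6, 47.2]
ee_rot: [0.948, -0.319, -0.001, 0.001]
contact_force: [0.6, -0.5, 0.2]
gripper_width: 25.6
grasp_force: 0.0
```

```bash
python3 - <<'E'
from h import *
st()
im,d=snap('side');cv2.imwrite('pics/g1.png',cv2.resize(im[200:320,260:440,::-1],None,fx=4,fy=4,interpolation=cv2.INTER_CUBIC))
E
```

```text
t 2.43 p [454.7 214.6  47.2] yaw -37.1 w 25.6 gf 0.0 F [ 0.6 -0.5  0.2] M [0.07 0.03 0.01] j [ 0.76  0.4  -0.52 -0.   -0.65  0.16]
```

View pics/g1.png

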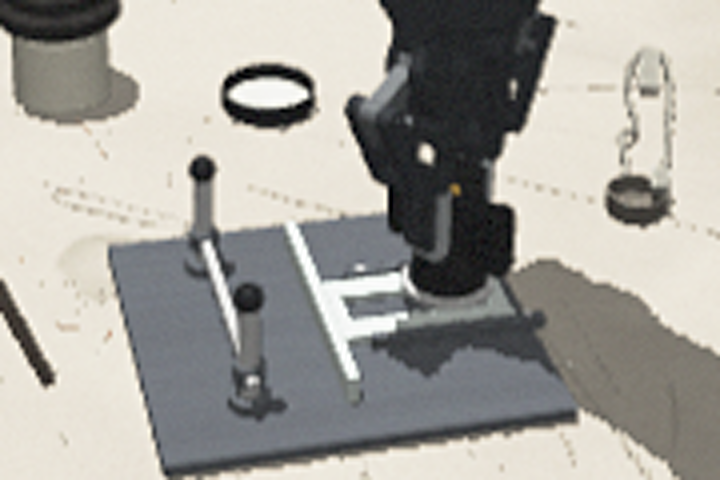

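The wing is between the fingers at (450,215), and the hub is clear below it. I'll close now.

>>> drive_tool --plan '[[[0.4,0,0,0,0],[1,0,0,0,0],[1,0,0,0,0],[1,0,0,0,0],[1,0,0,0,0]]]'

```text
clock: 2.9
position: [455.5, 215.1, 49.2]
ee_rot: [0.948, -0.318, 0.0, -0.0]
contact_force: [-1.6, -1.4, 5.6]
gripper_width: 12.0
grasp_force: 61.1
```

```bash
python3 -c "
from h import *
st()"
```

```text
t 2.9 p [455.5 215.1  49.2] yaw -37.1 w 12.0 gf 61.1 F [-1.6 -1.4  5.6] M [-0.34  0.46 -0.05] j [ 0.76  0.4  -0.51  0.   -0.66  0.16]
```

>>> drive_tool --plan '[[[1,0,0,0.15,6],[1,0,0,0.15,6],[1,0,0,0.15,6],[1,0,0,0.15,6],[1,0,0,0.15,6],[1,0,0,0.15,6],[1,0,0,0.1,6],[1,0,0,0.1,6],[1,0,0,0.1,6],[1,0,0,0.1,6],[1,0,0,0,1],[1,0,0,0,0]]]'

```text
clock: 3.9
position: [455.6, 216.6, 49.6]
ee_rot: [0.979, 0.206, 0.001, -0.001]
contact_force: [-2.7, 4.9, -1.1]
gripper_width: 11.8
grasp_force: 60.1
```

```bash
python3 -c "
from h import *
st()"
```

```text
t 3.9 p [455.6 216.6  49.6] yaw 23.8 w 11.8 gf 60.1 F [-2.7  4.9 -1.1] M [1.6  0.75 0.02] j [ 0.77  0.4  -0.51 -0.   -0.66  1.22]
```

>>> drive_tool --plan '[[[0.4,0,0,0,0],[0.4,0,0,0,0],[0.3,0,0,0,0],[0.3,0,0,20,0],[0.3,0,0,35,0],[0.3,0,0,35,0],[0.3,0,0,0,0]]]'

```text
clock: 4.48
position: [459.1, 217.3, 146.4]
ee_rot: [0.978, 0.207, 0.006, -0.002]
contact_force: [0.2, 0.9, 0.7]
gripper_width: 29.9
grasp_force: 0.0
```

```bash
python3 - <<'E'
from h import *
st()
im,d=snap('side');P=world('side',d)
cv2.imwrite('pics/g2.png',cv2.resize(im[200:320,260:440,::-1],None,fx=4,fy=4,interpolation=cv2.INTER_CUBIC))
q=sel(P,(455,218),50,45,90); print(len(q),rect(q),np.percentile(q[:,2],[50,90,97]).round(1))
q=sel(P,(455,218),50,60,80); print(len(q),rect(q),np.percentile(q[:,2],[50,90,97]).round(1))
E
```

```text
t 4.48 p [459.1 217.3 146.4] yaw 23.9 w 29.9 gf 0.0 F [0.2 0.9 0.7] M [ 0.12 -0.06  0.01] j [ 0.76  0.26 -0.41  0.   -0.89  1.22]
466 (array([453.5, 218.3]), array([70.1, 17. ]), 23.4) [60.6 68.4 69.3]
243 (array([453.5, 218.4]), array([69.8, 16.1]), 24.7) [66.6 69.  70. ]
```

View pics/g2.png

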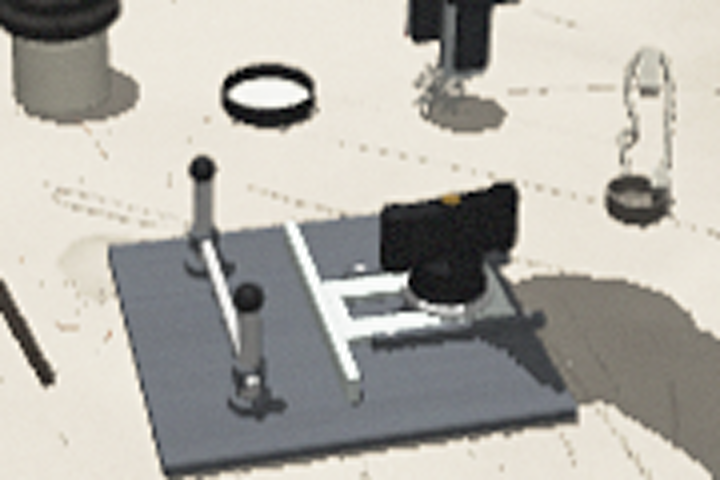

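The knob has dropped by about 4.5 mm: the wing top is now at 69 mm, where it was 74 mm, and the washer sits near the tongue at (445,308). The fence is unmoved. I'll grip again lower down and screw forwards.

>>> drive_tool --plan '[[[0.3,0,0,-36,0],[0.3,0,0,-36,0],[0.3,0,0,-16,0],[0.4,0,0,-6,0],[0.4,0,0,0,0],[1,0,0,0,0],[1,0,0,0,0],[1,0,0,0,0],[1,0,0,0,0]]]'

```text
clock: 5.28
position: [455.4, 215.9, 46.5]
ee_rot: [0.978, 0.207, 0.001, -0.001]
contact_force: [-2.2, 4.6, -1.7]
gripper_width: 11.9
grasp_force: 60.9
```

```bash
python3 -c "
from h import *
st()"
```

```text
t 5.28 p [455.4 215.9  46.5] yaw 23.8 w 11.9 gf 60.9 F [-2.2  4.6 -1.7] M [ 1.07  1.03 -0.02] j [ 0.77  0.4  -0.52 -0.   -0.65  1.22]
```

>>> drive_tool --plan '[[[1,0,0,-0.12,-7],[1,0,0,-0.12,-7],[1,0,0,-0.12,-7],[1,0,0,-0.12,-7],[1,0,0,-0.12,-7],[1,0,0,-0.12,-7],[1,0,0,-0.12,-7],[1,0,0,-0.12,-7],[1,0,0,-0.12,-7],[1,0,0,-0.12,-7],[1,0,0,-0.12,-7],[1,0,0,-0.12,-7],[1,0,0,0,-7],[1,0,0,0,-7],[1,0,0,0,-7],[1,0,0,0,-7],[1,0,0,0,-7],[1,0,0,0,-7]]]'

```text
clock: 6.78
position: [453.8, 214.8, 44.5]
ee_rot: [-0.626, 0.78, 0.001, -0.001]
contact_force: [-6.9, 3.9, 0.2]
gripper_width: 11.9
grasp_force: 61.1
```

```bash
python3 -c "
from h import *
st()"
```

```text
t 6.78 p [453.8 214.8  44.5] yaw -102.5 w 11.9 gf 61.1 F [-6.9  3.9  0.2] M [ 1.23  2.15 -0.  ] j [ 0.77  0.41 -0.52 -0.   -0.65 -0.98]
```

>>> drive_tool --plan '[[[1,0,0,0,-7],[1,0,0,0,-7],[1,0,0,0,-7],[1,0,0,0,-6],[1,0,0,0,-4],[1,0,0,0,-3],[1,0,0,0,-2],[1,0,0,0,0]]]'

```text
clock: 7.45
position: [453.6, 215.2, 44.3]
ee_rot: [-0.358, 0.934, 0.0, -0.001]
contact_force: [-7.2, 4.5, -1.3]
gripper_width: 11.7
grasp_force: 61.8
```

```bash
python3 -c "
from h import *
st()"
```

```text
t 7.45 p [453.6 215.2  44.3] yaw -138.1 w 11.7 gf 61.8 F [-7.2  4.5 -1.3] M [1.82 2.61 0.73] j [ 0.77  0.41 -0.52 -0.   -0.65 -1.6 ]
```

>>> drive_tool --plan '[[[1,0,0,0,-2],[1,0,0,0,-2],[1,0,0,0,0]]]'

```text
clock: 7.7
position: [453.7, 215.3, 44.4]
ee_rot: [-0.327, 0.945, -0.0, -0.001]
contact_force: [-7.7, 5.9, -1.0]
gripper_width: 12.0
grasp_force: 73.2
```

```bash
python3 -c "
from h import *
st()"
```

```text
t 7.7 p [453.7 215.3  44.4] yaw -141.8 w 12.0 gf 73.2 F [-7.7  5.9 -1. ] M [1.69 2.43 1.67] j [ 0.77  0.41 -0.52 -0.   -0.65 -1.67]
```

>>> drive_tool --plan '[[[1,0,0,0,2.4],[0.3,0,0,0,0],[0.2,0,0,0,0],[0.1,0,0,0,0],[0.1,0,0,30,0],[0.1,0,0,40,0],[0.1,0,0,40,0],[0,4,-39,0,5.9],[0,4,-39,0,5.9],[0,4,-39,0,5.9],[0,4,-39,0,5.9],[0,4,-39,0,5.9],[0,4,-39,0,5.9],[0,4,-39,0,5.9],[0,4,-39,0,5.9],[0,4,-39,0,5.9],[0,4,-39,0,5.9],[0,4,-39,0,5.9],[0,0,0,0,0],[0,0,0,0,0]]]'

```text
clock: 9.37
position: [498.9, -212.7, 154.3]
ee_rot: [0.79, -0.614, 0.0, -0.0]
contact_force: [-0.1, 0.9, 0.4]
gripper_width: 42.8
grasp_force: 0.0
```

```bash
python3 - <<'E'
from h import *
st()
a=np.radians(16.4); ex=np.array([np.cos(a),np.sin(a)]); ey=np.array([-ex[1],ex[0]])
for n in('top','side'):
    im,d=snap(n); P=world(n,d); im=im.astype(int)
    q=sel(P,(455,218),50,60,80); print(n,len(q),rect(q),np.percentile(q[:,2],[50,90,97]).round(1))
    D=P[...,:2]-np.array([455,217]); X=D@ex-64; Y=D@ey
    m=(im.min(-1)>140)&(P[...,2]>12)&(P[...,2]<34)&(abs(Y)<66)&(abs(Y)>30)&(X>-60)&(X<38)
    print(m.sum(),np.percentile(X[m],[2,10,50,90,98]).round(1))
    for nm,c,z0,z1,r in (('lamp',(652,0),100,190,60),('board',(500,-212),90,110,85)):
        q=sel(P,c,r,z0,z1); print(nm,len(q),rect(q) if len(q)>3 else '')
E
```

```text
t 9.37 p [ 498.9 -212.7  154.3] yaw -75.7 w 42.8 gf 0.0 F [-0.1  0.9  0.4] M [ 0.08  0.04 -0.01] j [-0.1   0.32 -0.31  0.   -0.95  0.35]
top 140 (array([455.7, 216.2]), array([70.3, 14.8]), 44.6) [67.8 70.4 71.7]
42 [-2.8 -2.6 -0.6  1.1  1.4]
lamp 45 (array([678. ,   3.5]), array([28.2, 24.2]), 19.3)
board 0 
side 204 (array([453.6, 218.3]), array([69.8, 16.4]), 45.2) [65.6 67.4 68.2]
79 [-5.2 -4.4 -1.7  0.2  1.1]
lamp 0 
board 169 (array([ 498. , -208.4]), array([ 17.7, 147.1]), 15.3)
```

The knob is clamped at about -2.65 rad and the stop hasn't shifted. Next I'll grip the board.

>>> drive_tool --plan '[[[0,0,0,-36,0],[0,0,0,-32,0],[0,0,0,-14,0],[0,0,0,-5,0],[0,0,0,0,0],[0.6,0,0,0,0],[1,0,0,0,0],[1,0,0,0,0],[1,0,0,0,0],[1,0,0,0,0]]]'

```text
clock: 10.3
position: [500.3, -210.0, 68.9]
ee_rot: [0.791, -0.611, 0.001, -0.001]
contact_force: [-1.0, 3.0, 6.9]
gripper_width: 16.6
grasp_force: 60.1
```

```bash
python3 -c "
from h import *
st()"
```

```text
t 10.3 p [ 500.3 -210.    68.9] yaw -75.4 w 16.6 gf 60.1 F [-1.   3.   6.9] M [0.95 0.17 0.03] j [-0.1   0.42 -0.4   0.   -0.74  0.35]
```

>>> drive_tool --plan '[[[1,0,0,12,0],[1,0,0,32,0],[1,0,0,38,0],[1,0,0,38,0],[1,0,12,16,0.5],[1,2.5,25,0,0.5],[1,2.5,38,0,0.5],[1,2.5,38,0,0],[1,2.5,38,0,0],[1,2.5,38,0,0],[1,2.5,38,0,0],[1,2.5,38,0,0],[1,2.5,38,0,0],[1,2.5,38,0,0],[1,3,38,0,0],[1,3,36,0,0],[1,2,24,0,0],[1,2.5,12,0,0],[1,0,0,0,0],[1,0,0,0,0]]]'

```text
clock: 11.97
position: [531.5, 240.6, 202.3]
ee_rot: [0.799, -0.601, -0.0, 0.001]
contact_force: [-0.5, -0.1, -2.1]
gripper_width: 16.8
grasp_force: 59.4
```

```bash
python3 - <<'E'
from h import *
st()
a=np.radians(16.4); ex=np.array([np.cos(a),np.sin(a)]); ey=np.array([-ex[1],ex[0]])
for n in('top','side'):
    im,d=snap(n); P=world(n,d)
    D=P[...,:2]-np.array([455,217]); X=D@ex-64; Y=D@ey; Z=P[...,2]; g=im.astype(int)
    m=(abs(X-14)<25)&(abs(Y)<95)&(Z>140)&(Z<260)&(g[...,0]>g[...,2]+5)&(g.min(-1)>90)
    print(n,m.sum(), 'Y',np.percentile(Y[m],[1,99]).round(1),'X',np.percentile(X[m],[2,50,98]).round(1),'Z',np.percentile(Z[m],[1,50,99]).round(1))
    mm=m&(abs(Y)>25); print(np.degrees(np.polyfit(Y[mm],X[mm],1)[0]))
im=im[60:300,220:440,::-1];cv2.imwrite('pics/g3.png',cv2.resize(im,None,fx=2.5,fy=2.5))
E
```

```text
t 11.97 p [531.5 240.6 202.3] yaw -73.9 w 16.8 gf 59.4 F [-0.5 -0.1 -2.1] M [-0.    0.06 -0.03] j [ 0.7   0.34 -0.14 -0.   -1.1  -0.42]
top 159 Y [-75.  -25.7] X [10.  17.2 24.6] Z [229.3 233.3 236.3]
0.8690640493218346
side 919 Y [-56.3  72.5] X [ 7.8 18.3 24.3] Z [146.6 205.9 233.3]
-1.7364451754583268
```

View pics/g3.png

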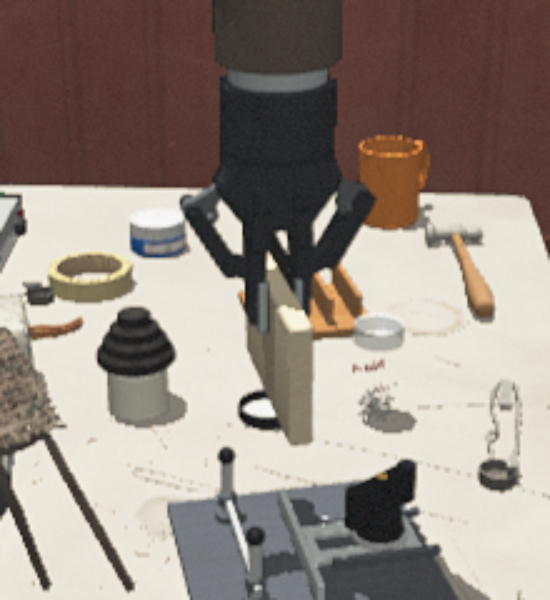

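The board hangs square in the gripper above the stand, with its foot at about (300,437) in the crop, and the charcoal is still in the rack. I'll lower it now.

>>> drive_tool --plan '[[[1,-0.2,0.8,-20,0],[1,0,0,-38,0],[1,0,0,-38,0],[1,0,0,-24,0],[1,0,0,-10,0],[1,0,0,-3,0],[1,0,0,0,0],[1,0,0,0,0]]]'

```text
clock: 12.73
position: [533.3, 242.1, 72.2]
ee_rot: [0.799, -0.601, 0.001, -0.002]
contact_force: [-0.0, -0.2, -2.6]
gripper_width: 17.0
grasp_force: 59.2
```

```bash
python3 -c "
from h import *
st()"
```

```text
t 12.73 p [533.3 242.1  72.2] yaw -73.9 w 17.0 gf 59.2 F [-0.  -0.2 -2.6] M [-0.    0.04  0.02] j [ 0.7   0.48 -0.29  0.   -0.8  -0.42]
```

>>> drive_tool --plan '[[[1,0,0,-1,0],[1,0,0,-1,0],[1,0,0,-0.5,0],[1,0,0,0,0]]]'

```text
clock: 13.07
position: [532.0, 241.8, 68.3]
ee_rot: [0.799, -0.601, 0.0, -0.001]
contact_force: [-0.0, 0.2, -3.0]
gripper_width: 16.7
grasp_force: 59.2
```

```bash
python3 -c "
from h import *
st()
im,d=snap('side');cv2.imwrite('pics/g4.png',cv2.resize(im[190:320,270:420,::-1],None,fx=4,fy=4,interpolation=cv2.INTER_CUBIC))"
```

```text
t 13.07 p [532.  241.8  68.3] yaw -73.9 w 16.7 gf 59.2 F [-0.   0.2 -3. ] M [-0.01 -0.02 -0.01] j [ 0.7   0.48 -0.3  -0.   -0.79 -0.42]
```

View pics/g4.png

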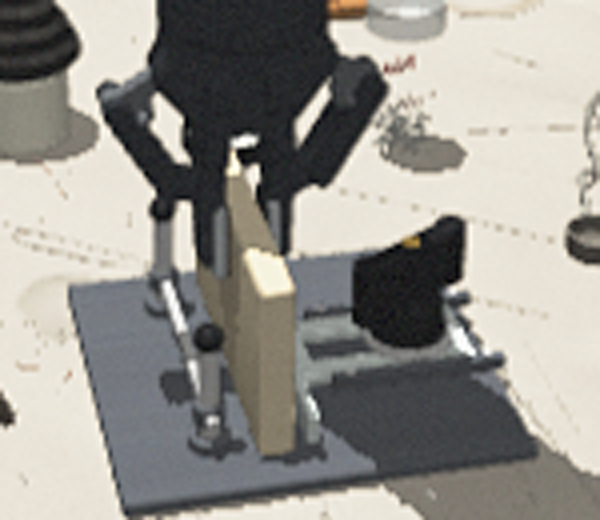

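The board is upright just in front of the fence, with its foot at about (275,450) and a gap of a few millimetres. It's still slightly above the plate.

>>> drive_tool --plan '[[[1,-0.9,-0.3,-0.5,0],[1,-0.9,-0.3,-0.5,0],[1,-0.9,-0.3,-0.5,0],[1,0,0,0,0]]]'

```text
clock: 13.45
position: [530.1, 241.2, 66.9]
ee_rot: [0.799, -0.601, 0.001, -0.001]
contact_force: [2.2, 0.1, -0.8]
gripper_width: 16.7
grasp_force: 59.6
```

```bash
python3 -c "
from h import *
st()"
```

```text
t 13.45 p [530.1 241.2  66.9] yaw -73.9 w 16.7 gf 59.6 F [ 2.2  0.1 -0.8] M [-0.06 -0.58  0.06] j [ 0.71  0.48 -0.3   0.   -0.79 -0.42]
```

>>> drive_tool --plan '[[[1,0,0,0.7,0],[1,-0.9,-0.3,0,0],[1,-0.9,-0.3,0,0],[1,0,0,0,0]]]'

```text
clock: 13.78
position: [527.3, 240.2, 66.9]
ee_rot: [0.799, -0.601, 0.0, -0.0]
contact_force: [1.0, 0.4, -1.0]
gripper_width: 16.8
grasp_force: 59.6
```

```bash
python3 -c "
from h import *
st()"
```

```text
t 13.78 p [527.3 240.2  66.9] yaw -73.9 w 16.8 gf 59.6 F [ 1.   0.4 -1. ] M [ 0.08 -0.21 -0.02] j [ 0.71  0.48 -0.31 -0.   -0.79 -0.43]
```

Only plate friction so far, so I'll continue towards the fence.

>>> drive_tool --plan '[[[1,0,0,0.5,0],[1,-0.7,-0.2,0,0],[1,-0.7,-0.2,0,0],[1,0,0,0,0]]]'

```text
clock: 14.12
position: [525.9, 239.6, 67.2]
ee_rot: [0.799, -0.601, 0.0, 0.0]
contact_force: [1.5, 0.1, -4.2]
gripper_width: 17.0
grasp_force: 59.2
```

```bash
python3 -c "
from h import *
st()"
```

```text
t 14.12 p [525.9 239.6  67.2] yaw -73.9 w 17.0 gf 59.2 F [ 1.5  0.1 -4.2] M [ 0.01 -0.32  0.02] j [ 0.71  0.47 -0.31  0.   -0.78 -0.43]
```

>>> drive_tool --plan '[[[1,-0.6,-0.2,0,0],[1,0,0,-0.6,0],[1,0,0,-0.5,0],[1,0,0,0,0]]]'

```text
clock: 14.45
position: [525.8, 239.8, 66.9]
ee_rot: [0.799, -0.601, 0.0, -0.0]
contact_force: [0.9, 0.5, 0.4]
gripper_width: 16.7
grasp_force: 59.9
```

```bash
python3 -c "
from h import *
st()"
```

```text
t 14.45 p [525.8 239.8  66.9] yaw -73.9 w 16.7 gf 59.9 F [0.9 0.5 0.4] M [ 0.02 -0.33  0.05] j [ 0.71  0.47 -0.31  0.   -0.78 -0.43]
```

>>> drive_tool --plan '[[[0.7,0,0,0,0],[0.5,0,0,0,0],[0.35,0,0,0,0],[0.3,0,0,0,0],[0.3,0,0,6,0],[0.3,0,0,8,0],[0.3,0,0,6,0],[0.3,0,0,0,0]]]'

```text
clock: 15.12
position: [526.5, 240.3, 88.4]
ee_rot: [0.799, -0.601, 0.001, -0.002]
contact_force: [-0.1, 0.1, 0.4]
gripper_width: 29.8
grasp_force: 0.0
```

```bash
python3 -c "
from h import *
st()
im,d=snap('side');cv2.imwrite('pics/g5.png',cv2.resize(im[190:320,270:420,::-1],None,fx=4,fy=4,interpolation=cv2.INTER_CUBIC))"
```

```text
t 15.12 p [526.5 240.3  88.4] yaw -73.9 w 29.8 gf 0.0 F [-0.1  0.1  0.4] M [ 0.01 -0.04  0.04] j [ 0.71  0.45 -0.29  0.   -0.83 -0.43]
```

View pics/g5.png

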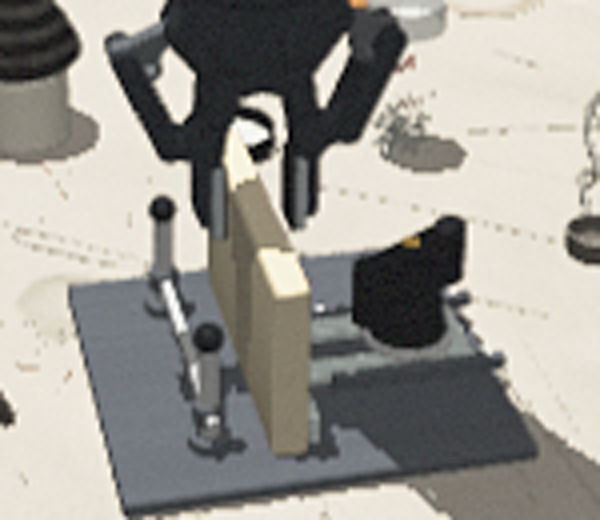

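The board stands alone, upright against the fence with its foot at (290,450), and the fingers are clear on both sides. Now I'll tip it back.

>>> drive_tool --plan '[[[0.3,2.9,0.85,-2,0],[0.3,2.9,0.85,0,0],[0.3,2.9,0.85,0,0],[0.3,1.9,0.55,0,0],[0.3,1.9,0.55,0,0],[0.3,1.9,0.55,0,0],[0.3,1.9,0.55,0,0],[0.3,1.9,0.55,0,0],[0.3,1.9,0.55,0,0],[0.3,1.9,0.55,0,0],[0.3,1,0.3,0,0],[0.3,1,0.3,0,0],[0.3,0,0,0,0]]]'

```text
clock: 16.25
position: [549.6, 246.6, 84.3]
ee_rot: [0.799, -0.601, 0.0, -0.0]
contact_force: [0.4, -0.1, -0.0]
gripper_width: 29.7
grasp_force: 0.0
```

```bash
python3 -c "
from h import *
st()
im,d=snap('side');cv2.imwrite('pics/g6.png',cv2.resize(im[190:320,270:420,::-1],None,fx=4,fy=4,interpolation=cv2.INTER_CUBIC))"
```

```text
t 16.25 p [549.6 246.6  84.3] yaw -73.9 w 29.7 gf 0.0 F [ 0.4 -0.1 -0. ] M [ 0.02 -0.02 -0.02] j [ 0.69  0.49 -0.23  0.   -0.85 -0.41]
```

View pics/g6.png

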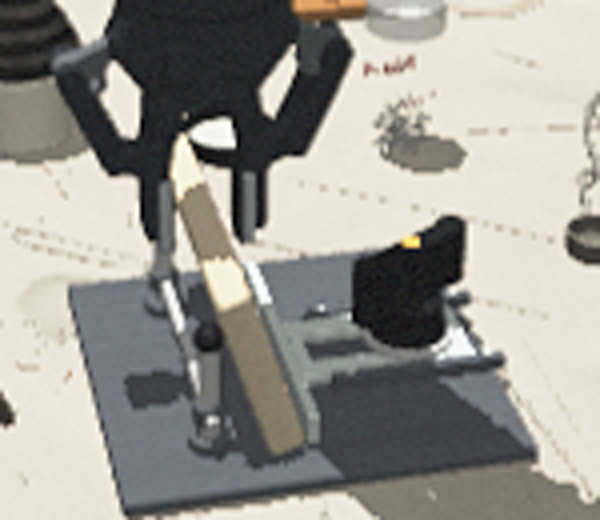

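The board has tipped onto the balls. Now a gentle push above ball height should seat the foot against the fence.

>>> drive_tool --plan '[[[0.3,1,0.3,0,0],[0.3,1,0.3,0,0],[0.3,1,0.3,0,0],[0.3,1,0.3,0,0],[0.3,0,0,0,0]]]'

```text
clock: 16.72
position: [553.0, 247.6, 84.2]
ee_rot: [0.799, -0.601, -0.0, 0.001]
contact_force: [-1.0, 0.0, 1.1]
gripper_width: 29.7
grasp_force: 0.9
```

```bash
python3 -c "
from h import *
st()"
```

```text
t 16.72 p [553.  247.6  84.2] yaw -73.9 w 29.7 gf 0.9 F [-1.   0.   1.1] M [-0.02  0.5  -0.01] j [ 0.69  0.49 -0.22 -0.   -0.86 -0.41]
```

>>> drive_tool --plan '[[[0.3,0.6,0.2,0,0],[0.3,0.6,0.2,0,0],[0.3,0,0,0,0]]]'

```text
clock: 16.97
position: [553.4, 247.6, 84.1]
ee_rot: [0.799, -0.601, -0.001, 0.001]
contact_force: [-5.6, -0.2, 3.8]
gripper_width: 30.0
grasp_force: 2.9
```

```bash
python3 -c "
from h import *
st()"
```

```text
t 16.97 p [553.4 247.6  84.1] yaw -73.9 w 30.0 gf 2.9 F [-5.6 -0.2  3.8] M [-0.01  1.62 -0.02] j [ 0.69  0.49 -0.22 -0.   -0.86 -0.41]
```

>>> drive_tool --plan '[[[0.3,0.6,0.2,0,0],[0.3,0.6,0.2,0,0],[0.3,0.4,0.1,0,0],[0.3,0,0,0,0]]]'

```text
clock: 17.3
position: [553.6, 247.7, 84.0]
ee_rot: [0.799, -0.601, -0.001, 0.003]
contact_force: [-8.9, 0.3, 5.7]
gripper_width: 29.9
grasp_force: 4.7
```

```bash
python3 -c "
from h import *
st()"
```

```text
t 17.3 p [553.6 247.7  84. ] yaw -73.9 w 29.9 gf 4.7 F [-8.9  0.3  5.7] M [-0.02  2.6  -0.07] j [ 0.69  0.49 -0.22 -0.   -0.86 -0.4 ]
```

Firmly seated. I'll back off and lift clear.

>>> drive_tool --plan '[[[0.3,-1,-0.3,0,0],[0.3,-1,-0.3,0,0],[0.3,-1,-0.3,0,0],[0.3,-1,-0.3,0,0],[0.3,0,0,3,0],[0.3,0,0,8,0],[0.3,0,0,20,0],[0.3,0,0,38,0],[0.3,0,0,38,0],[0.3,0,0,38,0],[0.3,0,-36,0,0],[0.3,0,-38,0,0],[0.3,0,-38,0,0],[0.3,0,-38,0,0],[0.3,0,0,0,0],[0.3,0,0,0,0]]]'

```text
clock: 18.63
position: [552.9, 95.7, 230.6]
ee_rot: [0.798, -0.602, 0.001, -0.001]
contact_force: [0.1, 0.5, -0.2]
gripper_width: 29.7
grasp_force: 0.0
```

```bash
python3 - <<'E'
from h import *
st()
a=np.radians(16.4); ex=np.array([np.cos(a),np.sin(a)]); ey=np.array([-ex[1],ex[0]])
for n in('top','side'):
    im,d=snap(n); P=world(n,d)
    D=P[...,:2]-np.array([455,217]); X=D@ex-64; Y=D@ey; Z=P[...,2]; g=im.astype(int)
    m=(abs(X-20)<40)&(abs(Y)<95)&(Z>12)&(Z<115)&(g[...,0]>g[...,2]+8)&(g.min(-1)>60)
    print(n,m.sum(),'Y',np.percentile(Y[m],[1,99]).round(1),'X',np.percentile(X[m],[1,50,99]).round(1),'Z',np.percentile(Z[m],[1,99]).round(1))
    if n=='top':
        top=im
        f=m&(abs(Y)<70); A=np.c_[Z[f],Y[f],np.ones(f.sum())]; print(np.linalg.lstsq(A,X[f],rcond=None)[0])
    q=sel(P,(455,218),50,60,80); print(rect(q))
A=cv2.resize(im[190:320,270:420,::-1],None,fx=3,fy=3,interpolation=cv2.INTER_CUBIC)
B=cv2.resize(top[165:265,195:295,::-1],(350,350),interpolation=cv2.INTER_CUBIC)
cv=np.zeros((390,800,3),np.uint8);cv[:,:450]=A;cv[:350,450:]=B;cv2.imwrite('pics/g7.png',cv)
E
```

```text
t 18.63 p [552.9  95.7 230.6] yaw -74.1 w 29.7 gf 0.0 F [ 0.1  0.5 -0.2] M [0.05 0.   0.02] j [ 0.46  0.28 -0.16  0.   -1.14 -0.18]Traceback (most recent call last):
  File "<stdin>", line 8, in <module>
    return _quantile_unchecked(
        a, q, axis, out, overwrite_input, method, keepdims, weights)
    return _ureduce(a,
                    func=_quantile_ureduce_func,
    ...<5 lines>...
                    overwrite_input=overwrite_input,
                    method=method)
    r = func(a, **kwargs)
    result = _quantile(arr,
                       quantiles=q,
    ...<2 lines>...
                       out=out,
                       weights=wgt)
    slices_having_nans = np.isnan(arr[-1, ...])
                                  ~~~^^^^^^^^^
IndexError: index -1 is out of bounds for axis 0 with size 0
```

The arm hides the stand from the top camera, so I'll clear it away.

>>> drive_tool --plan '[[[0.3,-10,-38,0,0],[0.3,-10,-38,0,0],[0.3,-10,-38,0,0],[0.3,-10,-38,0,0],[0.3,-10,-38,0,0],[0.3,-10,-38,0,0],[0.3,-10,-38,0,0],[0.3,-10,-38,0,0],[0.3,-10,-38,0,0],[0.3,-10,-38,0,0],[0.3,-10,-38,0,0],[0.3,0,0,0,0],[0.3,0,0,0,0],[0.3,0,0,0,0]]]'

```text
clock: 19.85
position: [443.0, -320.1, 229.3]
ee_rot: [0.799, -0.601, 0.0, -0.0]
contact_force: [-0.2, -0.2, -0.1]
gripper_width: 29.8
grasp_force: 0.0
```

```bash
python3 - <<'E'
from h import *
st()
a=np.radians(16.4); ex=np.array([np.cos(a),np.sin(a)]); ey=np.array([-ex[1],ex[0]])
for n in('top','side'):
    im,d=snap(n); P=world(n,d)
    D=P[...,:2]-np.array([455,217]); X=D@ex-64; Y=D@ey; Z=P[...,2]; g=im.astype(int)
    m=(abs(X-20)<40)&(abs(Y)<95)&(Z>14)&(Z<115)&(g[...,0]>g[...,2]+8)&(g.min(-1)>60)
    print(n,m.sum())
    if m.sum()>10:
        print('Y',np.percentile(Y[m],[1,99]).round(1),'X',np.percentile(X[m],[1,50,99]).round(1),'Z',np.percentile(Z[m],[1,99]).round(1))
        f=m&(abs(Y)<70)&(Z<90); A=np.c_[Z[f],Y[f],np.ones(f.sum())]; print(np.linalg.lstsq(A,X[f],rcond=None)[0].round(3))
    if n=='top': top=im
    q=sel(P,(455,218),50,60,80); print(rect(q))
A=cv2.resize(im[190:320,270:420,::-1],None,fx=3,fy=3,interpolation=cv2.INTER_CUBIC)
B=cv2.resize(top[165:265,195:295,::-1],(350,350),interpolation=cv2.INTER_CUBIC)
cv=np.zeros((390,800,3),np.uint8);cv[:,:450]=A;cv[:350,450:]=B;cv2.imwrite('pics/g7.png',cv)
E
```

```text
t 19.85 p [ 443.  -320.1  229.3] yaw -73.9 w 29.8 gf 0.0 F [-0.2 -0.2 -0.1] M [-0.   -0.04  0.01] j [-0.33  0.25 -0.19 -0.   -1.13  0.61]
top 527
Y [-73.9  69. ] X [ 9.4 32.2 44.6] Z [ 32.5 100.6]
[ 0.332  0.008 -2.093]
(array([455.4, 216. ]), array([69.5, 15. ]), 44.6)
side 809
Y [-70.   73.9] X [ 6.7 31.8 47.2] Z [15.2 97.3]
[ 0.371 -0.107 11.807]
(array([454.1, 217.8]), array([70.8, 15.8]), 45.5)
```

View pics/g7.png

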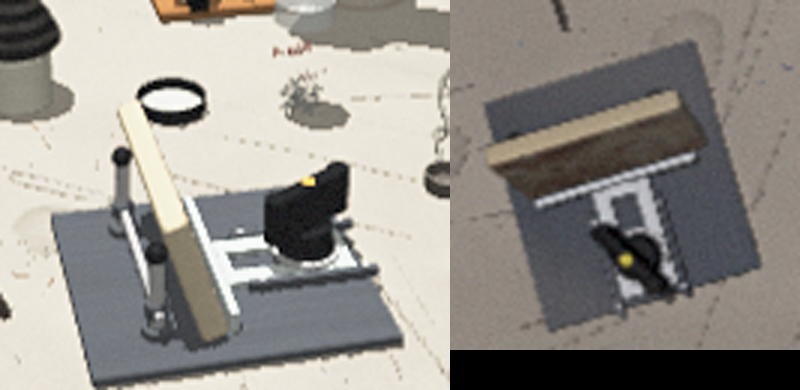

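The side and top views show the board leaning at about 18° on both balls. Its foot is along the fence, it is centred and square, and the knob is unchanged at 45°. I'll hand in now.

```bash
python3 -c "
from bench import *
print(job_done())"
```

```text
the job is handed in; nothing more can be done
None
```

The job is handed in at about 20 s: the knob dropped into its thread and is clamped at about -2.65 rad with the stop unmoved, and the board leans at about 18° in the middle of the stand, foot against the stop and back on both posts, let go and with the arm clear; nothing touched the charcoal block, lamp or canister, though I didn't re-measure them at the end.

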